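# Right a toppled microscope objective and put it back in the rack

## Task

One microscope objective has toppled over on the bench beside the angle bracket. Right it: stand it on the bench on its threaded end, lens up, and let go so that it stands by itself; then take it afresh and set it down, lens up like its neighbours, in the one vacant bay of the objective rack. Do not drop it, and do not disturb the other objectives or the things lying about.

Things in the scene. Friction and masses are not known exactly. Their poses are not given: they have to be found in the camera images.
- objective: Toppled steel objective, 82 mm long, lying at the start (axis 18 mm up; it can roll). Origin: centre of the threaded end's flat face; x axis runs to the lens end. Along x: thread 32 mm dia. 0-5 mm; cylindrical barrel 36 mm dia. 5-54 mm (grip here; centre of mass about 36 mm); dark cone 54-75 mm; nose 22 mm dia. 75-82 mm. Upright: x axis up, origin on the support.
- vacant_bay: Black round pad, 46 mm diameter, flush on the floor of the one empty bay of the rack. Origin: centre of the bay on the floor's top face, 4 mm above the bench. Axes as the rack's.
- rack: Fixed aluminium rack, 124 (x) by 268 mm (y). Origin: centre of underside; floor 4 mm thick. Four bays along y at -96, -32, 32, 96 mm, three taken; each 61 (y) by 111 mm (x) inside, dividers 16 mm and lips 18 mm high from the bench. Guard rods, 8 mm dia., along y at x = -57 and 57 mm, tops 84 mm up; end cheeks at y = -132 and 132 mm, 90 mm high.
- mate_a: Objective standing lens up in a bay, 33 mm diameter, 72 mm high, loose. Origin: centre of its underside, z up.
- mate_b: Objective standing lens up in a bay, 35 mm diameter, 66 mm high, loose. Origin: centre of its underside, z up.
- mate_c: Objective standing lens up in a bay, 32 mm diameter, 78 mm high, loose. Origin: centre of its underside, z up.
- bracket: Aluminium angle bracket bolted to the bench, 60 mm (x) by 70 mm (y), 53 mm high with two cap screws reaching 67 mm. Origin: centre of its underside. The toppled objective lies on its +x side, thread end towards it.
- chuck_ring: Loose steel chuck ring lying flat, 72 mm outside and 44 mm inside diameter, 24 mm high. Origin: centre of its underside.
- screwdriver: Loose screwdriver lying along its x axis, 130 mm long, under 30 mm high. Origin: below its middle.
- bottle: Small closed lens-cleaner bottle, loose, 40 mm diameter, 85 mm high. Origin: centre of its underside.
- slide_box: Closed grey slide box, loose, 75 mm (x) by 100 mm (y), 24 mm high. Origin: centre of its underside.

How it is judged:
By the outcome, as a careful person would: the job done as asked, in the order asked, and still so for the second after the job is handed in, with the robot touching nothing.
It also fails if it takes over 56 s, if anything falls off the work surface, if the arm or the gripper's body presses on something with over 40 N, if the wrist force passes 120 N, or if a joint passes its speed limit or range.

## Robot

A 6-joint arm with a two-finger parallel gripper is mounted at the origin on the work surface. World frame = base frame: x ahead of the robot, y to its left, z up, the work surface at z = 0. Lengths are in m, angles in rad, forces in N, time in s.
With the tool pointing down it reaches from about 0.35 to 0.775 m from the base axis. Payload 7.3 kg.
Tool frame: the origin (TCP) lies at the very end of the fingers, on their centre line; the grasp point (between the pads) lies 19 mm behind it; z points along the fingers, y is the line along which they close (so a half turn about z gives the same grasp; the last joint's range is limited). The gripper opens to 92 mm and grips with 3 to 60 N. Pads are 19 mm wide; open, the fingers measure 130 mm over their backs; the gripper's body (75 mm by 190 mm) begins 47 mm behind the grasp point.
Start: joints at [1.081, 0.342, 1.524, -0, 1.275, -0.146], TCP at [0.177, 0.494, 0.227] pointing down, gripper open.
Joint ranges: [-2.53, 2.53], [-0.77, 2.02], [0.04, 2.7], [-1, 4.14], [0.28, 2.66], [-3.11, 3.11]. Speed limits (rad/s): [2.57, 2.57, 3.14, 3.14, 3.14, 3.14].

## Interface

Orientations are given as [roll, pitch, yaw] about the fixed x, y, z axes, in that order (R = Rz(yaw) Ry(pitch) Rx(roll)).
In Python, from cell import telemetry, eyes, job gives the robot as it stands.
- The arm moves only by the tool apply_moves, never from a script. Its arguments are lists of equal length, an entry for each row: "delta_pos": the shift along the world's x, y, z each as a share of 0.4 m, from -1 to 1, a list of three; "dr": the turn, a rotation vector about the world's x, y, z each as a share of 0.5 rad, from -1 to 1, a list of three; "jaw": the opening, from 0 (shut) to 1 (fully open). A call has 1 to 8 rows; each row is the pose to reach, as a shift and turn from the pose commanded when the call began; what a row does not reach only later rows make up. A row lasts 1/12 s, in which the tool goes at most 41.7 mm and 7.16 degrees, less where a joint would pass 70% of its speed; a pose out of reach is approached as far as the arm can. A call with a number of a shift or a turn outside -1 to 1 is refused whole. A call with a gripper value outside its range is refused whole. The fingers move at their own pace and stop on an object; "force" is the grip in N (left out, the last holds). Time passes only in rows, so rows that repeat a pose let the fingers close. It gives the time, the measured TCP pose, the force, the opening and the grip force at its end, in the units of the state.
- telemetry.observe(): the state, without advancing time (a new reading comes with each control period).
- eyes.read_camera(name): name is "side" or "top"; returns the picture (480x640x3 uint8, red, green, blue); there is no depth.
- eyes.camera_model(name): a dict with "vertical_fov" (degrees; the focal length in pixels is half the picture's height over the tangent of half this angle, whatever the lens; pixels are square), "cx", "cy" (the principal point, pixels), "k1" (the pictures are not rectified: a ray, as slopes to the right and down, at radius r is drawn at 1 + k1 r^2 times it, then the intrinsics apply), "rvec" (rotation vector, rad) and "tvec" (3), from world to camera coordinates, as OpenCV has them. Camera axes: x right, y down, z forward; pixel columns grow to the right and rows downward; lengths in m; the calibration is good to about 2 mm. A picture is of the moment at which its call begins. camera_model takes no time and is no camera call.
- job.hand_in(): hands the job in; it is judged then, once.
The state is a dict: "time": time; "qpos": joint angles; "qvel": joint speeds; "joint_efforts": joint torques, N m; "tool_pos": TCP position; "tool_rot": TCP orientation; "contact_force": force on the tool from outside, world axes, zero at the start; "torque": the same for the moment, N m; "opening": finger opening in m; "grip_force": force on a finger pad.
Only numpy, scipy, OpenCV 4.12 (cv2) and the standard library are available. Lean on these libraries where they do the work, as an engineer would, in place of code of your own. Each camera call takes 0.05 s, during which the arm holds its last target. There are 200 camera calls.

## Working session

There is one attempt and no reset: what is moved stays moved. The work goes in short steps, Python scripts to look and compute and a tool call to move; the robot and the scene stay as the last step left them, time stands still between calls to the robot, and variables do not carry over. Pictures are saved under pics/ and viewed, at most 10 in all, crops included, and the job is handed in when it is done.

Besides the shell and the picture viewer there is one more tool, called after "Request:" as name(argument=value, ...) on one line, values as JSON. apply_moves: Moves the arm, as the interface text tells. Its arguments: {"type":"object","properties":{"delta_pos":{"type":"array"},"dr":{"type":"array"},"jaw":{"type":"array"},"force":{"type":"number"}},"required":["delta_pos","dr","jaw"]}

```bash
mkdir -p pics; cat > h.py <<'E'
import numpy as np, cv2
from cell import telemetry, eyes, job
def snap(n,f):
    im=eyes.read_camera(n); cv2.imwrite('pics/'+f,im[:,:,::-1]); return im
def cam(n):
    m=eyes.camera_model(n); f=240/np.tan(np.radians(m['vertical_fov'])/2)
    R=cv2.Rodrigues(np.array(m['rvec'],float))[0]; return m,f,R,np.array(m['tvec'],float).ravel()
def px2w(n,u,v,z):
    m,f,R,t=cam(n); d=np.array([(u-m['cx'])/f,(v-m['cy'])/f]); s=d.copy()
    for _ in range(30): s=d/(1+m['k1']*(s@s))
    r=R.T@np.array([s[0],s[1],1]); c=-R.T@t
    return c+r*(z-c[2])/r[2]
def w2px(n,p):
    m,f,R,t=cam(n); q=R@np.array(p,float)+t; s=q[:2]/q[2]; s=s*(1+m['k1']*(s@s))
    return np.array([m['cx'],m['cy']])+f*s
E
python3 - <<'E'
from h import *
np.set_printoptions(precision=4,suppress=True)
for n in('top','side'):
    snap(n,n+'0.png'); m,f,R,t=cam(n); print(n,m,-R.T@t)
print(telemetry.observe())
E
```

```text
top {'vertical_fov': 54.1842194105844, 'cx': 316.7190456130693, 'cy': 238.26129341675093, 'k1': -0.0531825796775443, 'rvec': array([ 2.1522, -2.1124,  0.1912]), 'tvec': array([-0.0517,  0.4704,  0.8489])} [ 0.3169 -0.0403  0.9179]
side {'vertical_fov': 48.534640660292354, 'cx': 330.27838116173353, 'cy': 238.90651850464286, 'k1': -0.02325238220215503, 'rvec': array([ 2.0799, -0.83  ,  0.4452]), 'tvec': array([-0.3543,  0.2057,  0.7111])} [-0.0676 -0.5636  0.5926]
{'time': 0.1, 'qpos': array([ 1.081 ,  0.3426,  1.5249,  0.    ,  1.2754, -0.146 ]), 'qvel': array([-0.    , -0.0023, -0.0048, -0.0016,  0.001 , -0.0004]), 'joint_efforts': array([  0.0025, -43.2009, -24.4695,   0.072 ,   0.0525,  -0.    ]), 'tool_pos': array([0.1768, 0.494 , 0.2261]), 'tool_rot': array([-3.1402, -0.0002,  2.7978]), 'contact_force': array([ 0.4189,  0.1343, -0.1074]), 'torque': array([ 0.0023, -0.0329, -0.0182]), 'grip_force': 0.0, 'opening': 0.09199301838219466}
```

View pics/top0.png

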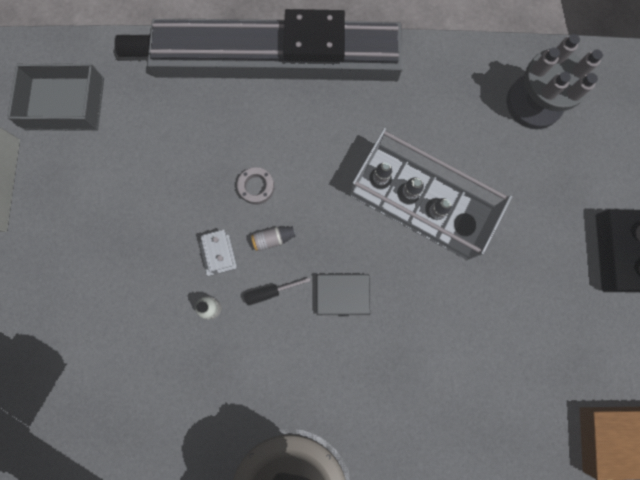

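View pics/side0.png

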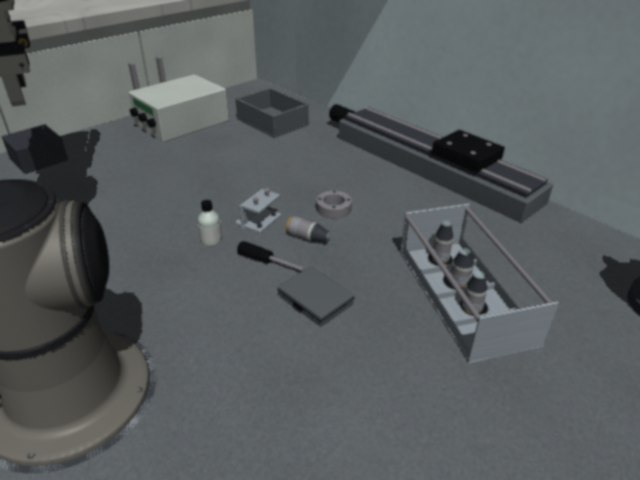

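The top view shows the objective at about (272,238), lens end to the right, with the bracket at (217,250). The rack is around (433,190), and its vacant pad is at (465,224). I'll enlarge these.

```bash
python3 - <<'E'
import cv2
a=cv2.imread('pics/top0.png')[160:320,190:390]
cv2.imwrite('pics/c1.png',cv2.resize(a,None,fx=4,fy=4,interpolation=cv2.INTER_CUBIC)[:600])
b=cv2.imread('pics/top0.png')[120:260,340:520]
cv2.imwrite('pics/c2.png',cv2.resize(b,None,fx=4,fy=4,interpolation=cv2.INTER_CUBIC))
E
```

```text
(no output)
```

View pics/c1.png

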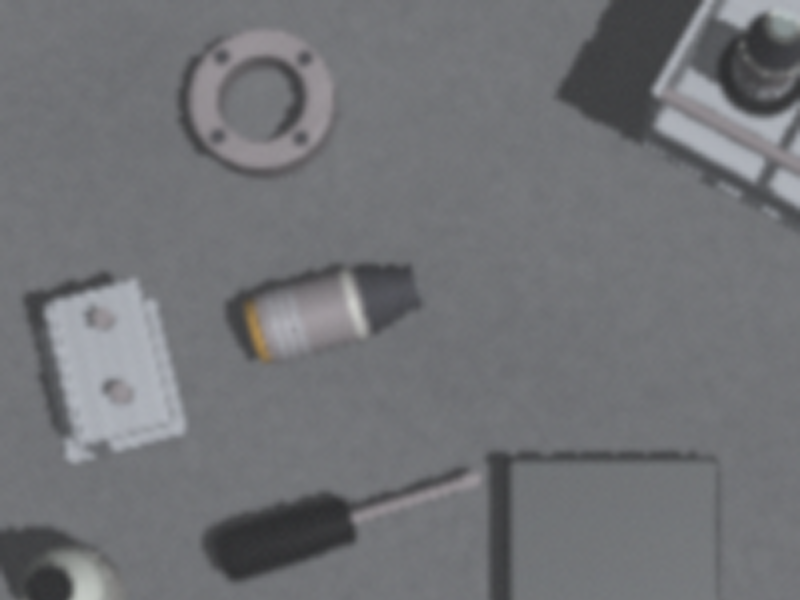

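View pics/c2.png

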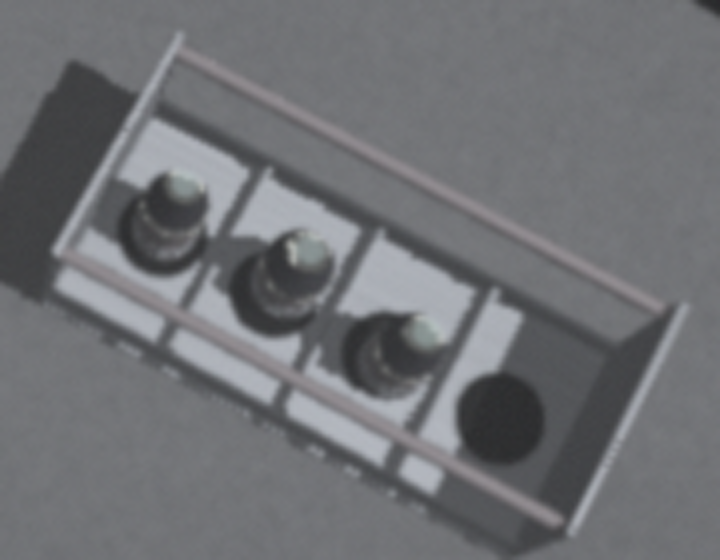

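The crops (offset plus px/4) show the objective's thread-end centre at about (256,332), the white ring at (355,302) and the nose tip at (415,287). In crop 2 the pad centre is at about (500,418). The near rod runs (62,258)–(560,520) and the far rod (180,48)–(665,308).

```bash
python3 - <<'E'
from h import *
np.set_printoptions(precision=4,suppress=True)
c1=lambda x,y,z:px2w('top',190+x/4-.375,160+y/4-.375,z)
c2=lambda x,y,z:px2w('top',340+x/4-.375,120+y/4-.375,z)
T=c1(256,332,.018);W=c1(355,302,.018);N=c1(415,287,.018)
print('obj',T,W,N,np.linalg.norm(N-T),np.linalg.norm(W-T)); d=N-T; print('azim a',np.arctan2(d[1],d[0]))
print('edges',c1(290,287,.018),c1(268,360,.018),c1(350,268,.018),c1(370,335,.018))
# side view check: barrel left end, nose tip
print('side',[px2w('side',u,v,.018) for u,v in((290,225),(325,236))])
print('pad',c2(500,418,.004))
r=[c2(62,258,.08),c2(560,520,.08),c2(180,48,.08),c2(665,308,.08)]
print('rods',*r); print('rack centre',np.mean(r,0)); 
for i in(0,2): e=r[i]-r[i+1]; print(np.arctan2(e[1],e[0]),np.linalg.norm(e))
print('ring',c1(262,98,.024),'box',[c1(*p,.024) for p in((512,458),(718,458))],'brk',[c1(*p,.053) for p in((48,305),(135,280),(185,432),(75,455))],'sd',c1(340,520,.02),c1(478,476,.01))
E
```

```text
obj [0.4644 0.0795 0.018 ] [0.4802 0.0319 0.018 ] [0.4882 0.0028 0.018 ] 0.08029359782138877 0.050195414817255576
azim a -1.270611996255509
edges [0.487  0.0638 0.018 ] [0.4508 0.0731 0.018 ] [0.497  0.0349 0.018 ] [0.464 0.024 0.018]
side [array([0.4605, 0.0764, 0.018 ]), array([0.4848, 0.006 , 0.018 ])]
pad [ 0.5123 -0.3388  0.004 ]
rods [ 0.5677 -0.1122  0.08  ] [ 0.4492 -0.3399  0.08  ] [ 0.6725 -0.168   0.08  ] [ 0.5501 -0.394   0.08  ]
rack centre [ 0.5599 -0.2535  0.08  ]
1.0907010315930161 0.25673798162463574
1.0743943453582392 0.2570359037961113
ring [0.5806 0.0807 0.024 ] box [array([ 0.4048, -0.046 ,  0.024 ]), array([ 0.4066, -0.1444,  0.024 ])] brk [array([0.4696, 0.1731, 0.053 ]), array([0.4823, 0.1328, 0.053 ]), array([0.4111, 0.1059, 0.053 ]), array([0.3994, 0.1564, 0.053 ])] sd [0.374  0.0355 0.02  ] [ 0.3972 -0.0298  0.01  ]
```

Request:
apply_moves(delta_pos=[[0.5,-0.75,0],[0.5,-0.75,0],[0.5,-0.75,0],[0.5,-0.75,0],[0.5,-0.75,0],[0.5,-0.75,0],[0.5,-0.75,0],[0.5,-0.75,0]], dr=[[0,0,-0.92],[0,0,-0.92],[0,0,-0.92],[0,0,-0.92],[0,0,-0.92],[0,0,-0.92],[0,0,-0.92],[0,0,-0.92]], jaw=[0.75,0.75,0.75,0.75,0.75,0.75,0.75,0.75], force=40)

```text
time: 0.77
tool_pos: [0.3623, 0.2151, 0.2267]
tool_rot: [3.142, -0.0, 2.338]
contact_force: [0.8, 0.8, 0.9]
opening: 0.0688
grip_force: 0.0
```

Request:
apply_moves(delta_pos=[[0.345,-0.63,-0.1],[0.345,-0.63,-0.1],[0.345,-0.63,-0.1],[0.345,-0.63,-0.1],[0.345,-0.63,-0.1],[0.345,-0.63,-0.1],[0.345,-0.63,-0.1],[0.345,-0.63,-0.1]], dr=[[0,0,-0.935],[0,0,-0.935],[0,0,-0.935],[0,0,-0.935],[0,0,-0.935],[0,0,-0.935],[0,0,-0.935],[0,0,-0.935]], jaw=[0.75,0.75,0.75,0.75,0.75,0.75,0.75,0.75])

```text
time: 1.43
tool_pos: [0.5022, -0.0409, 0.1852]
tool_rot: [-3.141, 0.002, 1.865]
contact_force: [-0.2, -0.4, 0.5]
opening: 0.0688
grip_force: 0.0
```

Request:
apply_moves(delta_pos=[[0,0,0],[0,0,0],[0,0,0],[0,0,0],[0,0,0],[0,0,0]], dr=[[0.99,0.31,0],[0.99,0.31,0],[0.99,0.31,0],[0.99,0.31,0],[0.99,0.31,0],[0.99,0.31,0]], jaw=[0.75,0.75,0.75,0.75,0.75,0.75])

```text
time: 1.93
tool_pos: [0.4996, -0.0362, 0.1852]
tool_rot: [-3.136, -0.52, 1.865]
contact_force: [-0.0, 1.4, -0.4]
opening: 0.0686
grip_force: 0.0
```

```bash
python3 - <<'E'
from h import *
np.set_printoptions(precision=4,suppress=True)
from scipy.spatial.transform import Rotation as Ro
snap('top','top1.png')
s=telemetry.observe(); R=Ro.from_euler('xyz',s['tool_rot']).as_matrix(); print(s['tool_pos'],s['qpos'],s['opening']);print(R)
E
```

```text
[ 0.4996 -0.0353  0.1859] [-0.4597  0.5114  1.4942  0.3657  1.5156 -0.8487] 0.06899289638804937
[[-0.254   0.9557 -0.1488]
 [ 0.831   0.2944  0.472 ]
 [ 0.4949 -0.0038 -0.8689]]
```

Request:
apply_moves(delta_pos=[[-0.031,0.106,-0.271],[-0.031,0.106,-0.271],[-0.031,0.106,-0.271],[-0.046,0.153,-0.356],[-0.054,0.178,-0.4],[-0.061,0.2,-0.442],[-0.061,0.2,-0.442],[-0.061,0.2,-0.442]], dr=[[0,0,0],[0,0,0],[0,0,0],[0,0,0],[0,0,0],[0,0,0],[0,0,0],[0,0,0]], jaw=[0.75,0.75,0.75,0.75,0.75,0.75,0.75,0.75])

```text
time: 2.65
tool_pos: [0.475, 0.0462, 0.0105]
tool_rot: [-3.139, -0.518, 1.873]
contact_force: [0.7, 0.0, 0.6]
opening: 0.069
grip_force: 0.0
```

```bash
python3 - <<'E'
from h import *
a=snap('top','t2.png')[150:290,190:340]; b=snap('side','s2.png')[130:270,230:380]
cv2.imwrite('pics/c3.png',cv2.resize(np.hstack([a,b]),None,fx=2.6,fy=2.6,interpolation=cv2.INTER_CUBIC)[:,:,::-1])
E
```

```text
(no output)
```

View pics/c3.png

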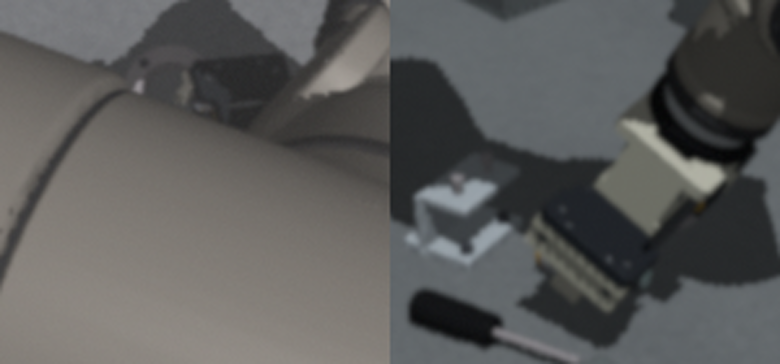

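The arm hides the objective from above. In the side view the gripper straddles it, clear of the bracket. Closing the jaws now.

Request:
apply_moves(delta_pos=[[0,0,0],[0,0,0],[0,0,0],[0,0,0],[0,0,0],[0,0,0],[0,0,0],[0,0,0]], dr=[[0,0,0],[0,0,0],[0,0,0],[0,0,0],[0,0,0],[0,0,0],[0,0,0],[0,0,0]], jaw=[0.55,0.48,0.44,0.41,0.38,0.35,0.3,0.3])

```text
time: 3.42
tool_pos: [0.4756, 0.0448, 0.01]
tool_rot: [-3.14, -0.518, 1.87]
contact_force: [0.1, -1.4, 2.7]
opening: 0.0353
grip_force: 40.0
```

Request:
apply_moves(delta_pos=[[0,0,0.03],[0,0,0.1],[0,0,0.2],[0,0,0.3],[0,-0.05,0.35],[0,-0.1,0.35],[0,-0.1,0.35],[0,-0.1,0.35]], dr=[[0,0,0],[0,0,0],[0,0,0.2],[0,0,0.4],[0,0,0.6],[0,0,0.8],[0,0,1],[0,0,1]], jaw=[0.3,0.3,0.3,0.3,0.3,0.3,0.3,0.3])

```text
time: 4.08
tool_pos: [0.4762, 0.0049, 0.1506]
tool_rot: [-3.14, -0.517, 2.373]
contact_force: [-1.2, -0.6, -2.8]
opening: 0.0352
grip_force: 40.0
```

Request:
apply_moves(delta_pos=[[0,0,0.0],[0,0,0.0],[0,0,0.0],[0,0,0.0],[0,0,0.0],[0,0,0.0],[0,0,0],[0,0,0]], dr=[[0,0,0.2],[0,0,0.4],[0,0,0.6],[0,0,0.8],[0,0,1],[0,0,1],[0,0,1],[0,0,1]], jaw=[0.3,0.3,0.3,0.3,0.3,0.3,0.3,0.3])

```text
time: 4.75
tool_pos: [0.4751, 0.0051, 0.1499]
tool_rot: [-3.139, -0.519, 2.866]
contact_force: [-0.4, -0.2, -2.6]
opening: 0.0358
grip_force: 40.0
```

```bash
python3 - <<'E'
from h import *
np.set_printoptions(precision=4,suppress=True)
from scipy.spatial.transform import Rotation as Ro
s=telemetry.observe(); R=Ro.from_euler('xyz',s['tool_rot']).as_matrix(); print(s['time'],s['tool_pos'],s['qpos'],s['opening'],s['grip_force'],s['contact_force']);print(R)
E
```

```text
4.75 [0.4751 0.0051 0.1499] [-0.1811  0.6351  1.3776  0.0447  1.6463 -1.4849] 0.035773643356074705 39.98929272850546 [-0.36   -0.2052 -2.6115]
[[-0.8354  0.2714 -0.4781]
 [ 0.2366  0.9625  0.1329]
 [ 0.4962 -0.0021 -0.8682]]
```

The wrist range may limit which way the righting tilt can lean. I'll fit a quick kinematic model from the recorded joint/pose pairs and choose a feasible standing pose with it.

```bash
cat > k.py <<'E'
import numpy as np
from scipy.spatial.transform import Rotation as Ro
from scipy.optimize import least_squares
def rz(a):return Ro.from_euler('z',a).as_matrix()
def ry(a):return Ro.from_euler('y',a).as_matrix()
S=[1,1]
def fk(q,p):
    a1,d1,lat,L1,a3,L2,Lt,y6,y1,ox=p
    R=rz(q[0]+y1); x=R@[a1,lat,d1]
    R=R@ry(q[1]); x=x+R@[0,0,L1]
    R=R@ry(q[2]); x=x+R@[a3,0,L2]
    R=R@rz(S[0]*q[3]); R=R@ry(q[4]); 
    x=x+R@[0,ox,Lt]
    return x,R@rz(S[1]*q[5]+y6)
D=[([1.081,.3426,1.5249,0,1.2754,-.146],[.1768,.494,.2261],[-3.1402,-.0002,2.7978]),
([-.4597,.5114,1.4942,.3657,1.5156,-.8487],[.4996,-.0353,.1859],None,[[-.254,.9557,-.1488],[.831,.2944,.472],[.4949,-.0038,-.8689]]),
([-.1811,.6351,1.3776,.0447,1.6463,-1.4849],[.4751,.0051,.1499],None,[[-.8354,.2714,-.4781],[.2366,.9625,.1329],[.4962,-.0021,-.8682]])]
def res(p):
    o=[]
    for d in D:
        R=Ro.from_euler('xyz',d[2]).as_matrix() if d[2] else np.array(d[3])
        x,Q=fk(d[0],p); o+=list(x-d[1])+list(.2*(Q-R).ravel())
    o+=list(1e-4*np.array([p[0],p[4],p[8]]))
    return np.array(o)
def fit():
    best=None
    for s0 in(1,-1):
        for s1 in(1,-1):
            for y6 in(0,1.57,3.14,-1.57):
                S[:]=[s0,s1]; r=least_squares(res,[0,.3,0,.35,0,.35,.25,y6,0,0])
                if best is None or r.cost<best[0]: best=(r.cost,r.x,[s0,s1])
    S[:]=best[2]; return best
lo=np.array([-2.53,-.77,.04,-1,.28,-3.11]);hi=np.array([2.53,2.02,2.7,4.14,2.66,3.11])
def ik(p,x,R,q0):
    f=lambda q:np.r_[fk(q,p)[0]-x,.2*(fk(q,p)[1]-R).ravel()]
    r=least_squares(f,np.clip(q0,lo+.01,hi-.01),bounds=(lo,hi)); return r.x,np.sqrt(2*r.cost)
E
python3 - <<'E'
from k import *
np.set_printoptions(precision=3,suppress=True)
c,p,s=fit(); print(c,p,s)
q=np.array(D[2][0]);R0=np.array(D[2][3])
# yaw dpsi, then tilt th about -(tool y)
for d in np.arange(-1.5,2.6,.25):
    qq=q.copy();R1=R0;x=np.array([.475,-.02,.16]);bad=0
    for k in np.linspace(0,1,8): R1=rz(d*k)@R0; qq,e=ik(p,x,R1,qq);bad=max(bad,e)
    qa=qq.copy();ts=0
    for th in np.arange(.05,1.58,.095):
        R2=Ro.from_rotvec(-th*R1[:,1]).as_matrix()@R1; qq,e=ik(p,x,R2,qq)
        if e<.003: ts=th
        bad=max(bad,e)
    print('az %.2f'%(-.275+d),qa,qq,'err %.3f'%bad,'maxth %.2f'%ts)
E
```

```text
1.3694715064777778e-09 [ 0.001  0.223  0.077  0.507  0.047  0.379  0.318  1.571  0.    -0.   ] [1, 1]
az -1.77 [-0.536  0.38   1.807  0.528  1.194 -0.589] [ 0.31   0.713  1.59  -0.856  1.557  0.864] err 0.000 maxth 1.57
az -1.52 [-0.502  0.439  1.705  0.452  1.315 -0.734] [ 0.36   0.639  1.764 -0.997  1.384  0.859] err 0.000 maxth 1.57
az -1.27 [-0.456  0.494  1.609  0.374  1.423 -0.88 ] [ 0.375  0.544  1.835 -1.     1.262  0.714] err 0.042 maxth 1.29
az -1.02 [-0.403  0.542  1.522  0.292  1.516 -1.03 ] [ 0.348  0.417  1.915 -1.     1.093  0.501] err 0.079 maxth 1.19
az -0.78 [-0.345  0.581  1.449  0.207  1.591 -1.187] [ 0.227  0.239  2.039 -1.     0.799  0.185] err 0.103 maxth 1.10
az -0.53 [-0.283  0.61   1.394  0.117  1.644 -1.351] [-0.068  0.05   2.242 -1.     0.28  -0.255] err 0.105 maxth 1.10
az -0.28 [-0.221  0.628  1.361  0.025  1.672 -1.52 ] [-0.026  0.037  2.243 -1.     0.28  -0.391] err 0.105 maxth 1.00
az -0.03 [-0.158  0.633  1.351 -0.068  1.673 -1.692] [-0.387 -0.004  2.335  1.319  0.28  -3.11 ] err 0.091 maxth 1.10
az 0.22 [-0.097  0.626  1.365 -0.16   1.647 -1.864] [-
[... 298 characters left out ...]
z 0.97 [ 0.061  0.534  1.536 -0.41   1.419 -2.349] [-0.513  0.262  1.873  0.706  1.087 -3.11 ] err 0.166 maxth 0.72
az 1.23 [ 0.098  0.485  1.625 -0.484  1.303 -2.502] [-0.485  0.378  1.697  0.626  1.304 -3.11 ] err 0.190 maxth 0.62
az 1.48 [ 0.122  0.43   1.722 -0.554  1.172 -2.656] [-0.451  0.512  1.502  0.58   1.536 -3.11 ] err 0.214 maxth 0.34
az 1.73 [ 0.13   0.369  1.824 -0.618  1.027 -2.817] [-0.425  0.698  1.243  0.59   1.834 -3.11 ] err 0.238 maxth 0.15
az 1.98 [ 0.116  0.307  1.925 -0.672  0.869 -2.996] [-0.421  1.432  0.04   1.208  2.66  -3.11 ] err 0.253 maxth 0.05
az 2.23 [ 0.1    0.255  2.038 -0.774  0.691 -3.11 ] [-0.376  1.441  0.04   1.251  2.66  -3.11 ] err 0.282 maxth 0.00
```

```bash
python3 - <<'E'
from k import *
np.set_printoptions(precision=3,suppress=True)
c,p,s=fit()
q0=np.array(D[2][0]);R0=np.array(D[2][3])
for tot in(-1.6,-1.8,-2.0):
  for S_ in([.475,-.05],[.5,-.03],[.52,-.03]):
    q=q0.copy();e_=0;m=-9;R1=R0
    for k in np.linspace(0,1,8): R1=rz(tot*k)@R0;q,e=ik(p,np.array([*S_,.15]),R1,q);e_=max(e,e_)
    for th in np.linspace(0,1.571,16): R2=Ro.from_rotvec(-th*R1[:,1]).as_matrix()@R1;q,e=ik(p,np.array([*S_,.15]),R2,q);e_=max(e,e_)
    for z in(.1,.06,.035): q,e=ik(p,np.array([*S_,z]),R2,q);e_=max(e,e_)
    print(tot,S_,'err %.4f'%e_,q,'toolz',R2[:,2],'x',R2[:,0])
E
```

```text
-1.6 [0.475, -0.05] err 0.0000 [ 0.237  0.929  1.58  -0.849  1.435  1.032] toolz [-0.261 -0.828 -0.496] x [ 0.147  0.474 -0.868]
-1.6 [0.5, -0.03] err 0.0000 [ 0.259  0.961  1.483 -0.827  1.489  0.992] toolz [-0.261 -0.828 -0.496] x [ 0.147  0.474 -0.868]
-1.6 [0.52, -0.03] err 0.0000 [ 0.251  0.981  1.422 -0.831  1.513  0.959] toolz [-0.261 -0.828 -0.496] x [ 0.147  0.474 -0.868]
-1.8 [0.475, -0.05] err 0.0000 [ 0.185  0.972  1.45  -0.734  1.563  1.035] toolz [-0.42  -0.76  -0.496] x [ 0.238  0.435 -0.868]
-1.8 [0.5, -0.03] err 0.0000 [ 0.208  1.007  1.349 -0.718  1.622  1.003] toolz [-0.42  -0.76  -0.496] x [ 0.238  0.435 -0.868]
-1.8 [0.52, -0.03] err 0.0000 [ 0.202  1.031  1.282 -0.724  1.652  0.971] toolz [-0.42  -0.76  -0.496] x [ 0.238  0.435 -0.868]
-2.0 [0.475, -0.05] err 0.0000 [ 0.127  1.013  1.33  -0.629  1.684  1.062] toolz [-0.563 -0.661 -0.496] x [ 0.32   0.379 -0.868]
-2.0 [0.5, -0.03] err 0.0000 [ 0.151  1.052  1.225 -0.617  1.749  1.037] toolz [-0.563 -0.661 -0.496] x [ 0.32   0.379 -0.868]
-2.0 [0.52, -0.03] err 0.0000 [ 0.146  1.079  1.151 -0.625  1.785  1.007] toolz [-0.563 -0.661 -0.496] x [ 0.32   0.379 -0.868]
```

Request:
apply_moves(delta_pos=[[0,-0.03,0],[0,-0.06,0],[0,-0.09,0],[0,-0.12,0.02],[0,-0.138,0.025],[0,-0.138,0.025]], dr=[[0,0,-0.2],[0,0,-0.4],[0,0,-0.6],[0,0,-0.8],[0,0,-1],[0,0,-1]], jaw=[0.3,0.3,0.3,0.3,0.3,0.3])

```text
time: 5.25
tool_pos: [0.475, -0.0532, 0.1605]
tool_rot: [-3.138, -0.518, 2.358]
contact_force: [-0.1, -1.1, -3.0]
opening: 0.0348
grip_force: 40.0
```

Request:
apply_moves(delta_pos=[[0,0,0],[0,0,0],[0,0,0],[0,0,0],[0,0,0],[0,0,0]], dr=[[0,0,-0.2],[0,0,-0.4],[0,0,-0.6],[0,0,-0.8],[0,0,-1],[0,0,-1]], jaw=[0.3,0.3,0.3,0.3,0.3,0.3])

```text
time: 5.75
tool_pos: [0.4742, -0.0504, 0.16]
tool_rot: [-3.138, -0.52, 1.864]
contact_force: [0.2, -0.2, -2.2]
opening: 0.0352
grip_force: 40.0
```

Request:
apply_moves(delta_pos=[[0,0,0],[0,0,0],[0,0,0],[0,0,0],[0,0,0],[0,0,0]], dr=[[0,0,-0.2],[0,0,-0.4],[0,0,-0.6],[0,0,-0.8],[0,0,-1],[0,0,-1]], jaw=[0.3,0.3,0.3,0.3,0.3,0.3])

```text
time: 6.25
tool_pos: [0.4742, -0.0495, 0.16]
tool_rot: [-3.138, -0.519, 1.368]
contact_force: [0.4, -0.5, -3.5]
opening: 0.0349
grip_force: 40.0
```

Request:
apply_moves(delta_pos=[[0,0,0],[0,0,0]], dr=[[0,0,-0.2],[0,0,-0.2]], jaw=[0.3,0.3])

```text
time: 6.42
tool_pos: [0.4747, -0.0496, 0.16]
tool_rot: [-3.139, -0.519, 1.271]
contact_force: [-0.9, 0.4, -2.4]
opening: 0.035
grip_force: 40.0
```

Request:
apply_moves(delta_pos=[[0,0,0],[0,0,0],[0,0,0],[0,0,0],[0,0,0],[0,0,0]], dr=[[-0.2,0.063,0],[-0.4,0.125,0],[-0.6,0.188,0],[-0.8,0.25,0],[-1,0.313,0],[-1,0.313,0]], jaw=[0.3,0.3,0.3,0.3,0.3,0.3])

```text
time: 6.92
tool_pos: [0.4765, -0.0478, 0.1605]
tool_rot: [-3.138, 0.01, 1.279]
contact_force: [0.0, 0.9, -2.6]
opening: 0.035
grip_force: 40.0
```

Request:
apply_moves(delta_pos=[[0,0,0],[0,0,0],[0,0,0],[0,0,0],[0,0,0],[0,0,0]], dr=[[-0.2,0.063,0],[-0.4,0.125,0],[-0.6,0.188,0],[-0.8,0.25,0],[-1,0.313,0],[-1,0.313,0]], jaw=[0.3,0.3,0.3,0.3,0.3,0.3])

```text
time: 7.42
tool_pos: [0.4752, -0.0482, 0.1579]
tool_rot: [-3.128, 0.533, 1.28]
contact_force: [-0.1, 1.1, -3.6]
opening: 0.0349
grip_force: 40.0
```

Request:
apply_moves(delta_pos=[[0,0,0],[0,0,0],[0,0,0],[0,0,0],[0,0,0],[0,0,0]], dr=[[-0.2,0.063,0],[-0.4,0.125,0],[-0.6,0.188,0],[-0.8,0.25,0],[-1,0.313,0],[-1,0.313,0]], jaw=[0.3,0.3,0.3,0.3,0.3,0.3])

```text
time: 7.92
tool_pos: [0.4743, -0.0497, 0.1563]
tool_rot: [-3.111, 1.056, 1.292]
contact_force: [-0.4, -0.2, -3.1]
opening: 0.0349
grip_force: 40.0
```

```bash
python3 - <<'E'
from h import *
from scipy.spatial.transform import Rotation as Ro
np.set_printoptions(precision=4,suppress=True)
s=telemetry.observe(); R=Ro.from_euler('xyz',s['tool_rot']).as_matrix(); print(s['time'],s['tool_pos'],s['qpos'],s['opening'],s['grip_force'],s['contact_force']);print(R)
a=snap('top','t3.png')[130:330,200:400]; b=snap('side','s3.png')[110:310,230:430]
cv2.imwrite('pics/c4.png',cv2.resize(np.hstack([a,b]),None,fx=2,fy=2,interpolation=cv2.INTER_CUBIC)[:,:,::-1])
E
```

```text
7.9167 [ 0.4743 -0.0497  0.1563] [ 0.2368  0.7354  1.5559 -0.836   1.588   0.8582] 0.034870641413799884 39.9903737900263 [-0.4223 -0.1921 -3.0937]
[[ 0.1353  0.9537 -0.2685]
 [ 0.4736 -0.3003 -0.8279]
 [-0.8703 -0.0151 -0.4924]]
```

View pics/c4.png

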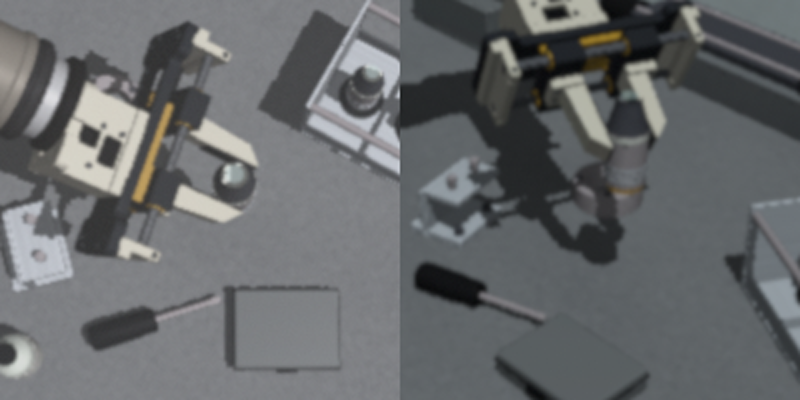

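The objective is held upright with the lens up: the nose is at (237,178) in the left crop, and the right crop shows the body vertical around (628,160). It is clear of everything, so I'll lower it.

Request:
apply_moves(delta_pos=[[0,0,-0.06],[0,0,-0.13],[0,0,-0.2],[0,0,-0.25],[0,0,-0.27],[0,0,-0.28],[0,0,-0.28],[0,0,-0.28]], dr=[[0,0,0],[0,0,0],[0,0,0],[0,0,0],[0,0,0],[0,0,0],[0,0,0],[0,0,0]], jaw=[0.3,0.3,0.3,0.3,0.3,0.3,0.3,0.3])

```text
time: 8.68
tool_pos: [0.4761, -0.0505, 0.0493]
tool_rot: [-3.138, 1.051, 1.268]
contact_force: [-0.5, -0.9, -2.6]
opening: 0.0352
grip_force: 40.0
```

```bash
python3 - <<'E'
from h import *
from scipy.spatial.transform import Rotation as Ro
np.set_printoptions(precision=4,suppress=True)
s=telemetry.observe(); R=Ro.from_euler('xyz',s['tool_rot']).as_matrix(); print(s['tool_pos'],s['contact_force'],s['torque']);print(R)
b=snap('side','s4.png')[130:280,240:440]
cv2.imwrite('pics/c5.png',cv2.resize(b,None,fx=4,fy=4,interpolation=cv2.INTER_CUBIC)[:,:,::-1])
g=s['tool_pos']-.019*R[:,2]; a=np.array([-.29,-.957,0]); base=g+.0085*a; base[2]=0
print(base,'expected axis pixels (base,top):',w2px('side',base+[0,0,.008])-[240,130],w2px('side',base+[0,0,.09])-[240,130])
E
```

```text
[ 0.4761 -0.0505  0.0493] [-0.529  -0.9411 -2.5744] [ 0.8784 -0.1973  0.0277]
[[ 0.1482  0.9535 -0.2623]
 [ 0.4739 -0.3013 -0.8274]
 [-0.868  -0.0017 -0.4965]]
[ 0.4786 -0.0429  0.    ] expected axis pixels (base,top): [101.2171 123.6588] [102.7008  85.5705]
```

View pics/c5.png

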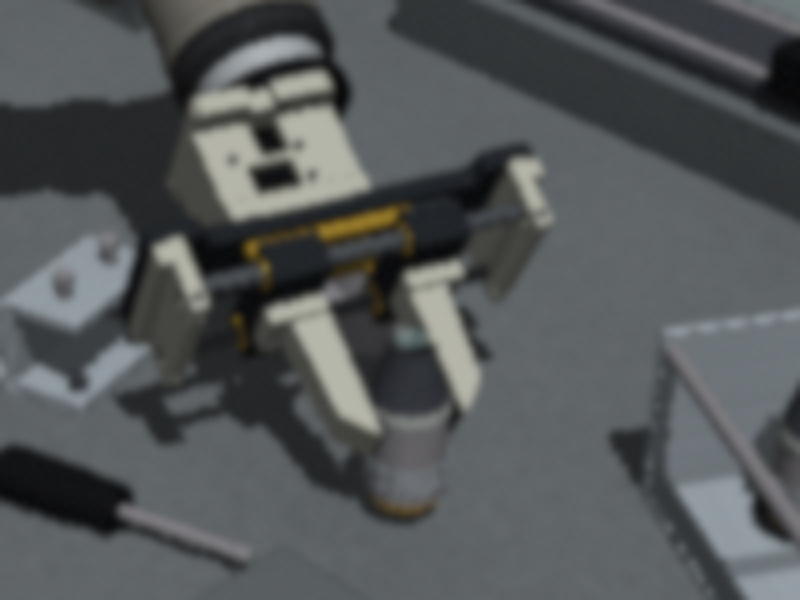

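Request:
apply_moves(delta_pos=[[0,0,-0.01],[0,0,-0.018],[0,0,-0.023],[0,0,-0.026],[0,0,-0.028],[0,0,-0.028]], dr=[[0,0,0],[0,0,0],[0,0,0],[0,0,0],[0,0,0],[0,0,0]], jaw=[0.3,0.3,0.3,0.3,0.3,0.3])

```text
time: 9.23
tool_pos: [0.4754, -0.0502, 0.0376]
tool_rot: [-3.135, 1.055, 1.271]
contact_force: [-1.0, 2.0, 4.3]
opening: 0.0353
grip_force: 40.0
```

Request:
apply_moves(delta_pos=[[0,0,-0.002],[0,0,-0.003],[0,0,-0.004]], dr=[[0,0,0],[0,0,0],[0,0,0]], jaw=[0.3,0.3,0.3])

```text
time: 9.48
tool_pos: [0.4753, -0.0503, 0.0375]
tool_rot: [-3.137, 1.057, 1.269]
contact_force: [-2.9, 5.2, 15.3]
opening: 0.0355
grip_force: 40.0
```

Request:
apply_moves(delta_pos=[[0,0,0.003],[0,0,0.003],[0,0,0.003],[0,0,0.003],[0,0,0.003],[0,0,0.003],[0,0,0.003],[0,0,0.003]], dr=[[0,0,0],[0,0,0],[0,0,0],[0,0,0],[0,0,0],[0,0,0],[0,0,0],[0,0,0]], jaw=[0.3,0.38,0.41,0.44,0.48,0.55,0.62,0.7])

```text
time: 10.15
tool_pos: [0.4754, -0.0503, 0.0362]
tool_rot: [-3.135, 1.053, 1.272]
contact_force: [-0.5, 1.1, -0.2]
opening: 0.0589
grip_force: 0.0
```

Request:
apply_moves(delta_pos=[[0.012,0.04,0.024],[0.03,0.095,0.058],[0.052,0.165,0.1],[0.06,0.19,0.15],[0.06,0.19,0.25],[0.06,0.19,0.35],[0.06,0.19,0.4],[0.06,0.19,0.4]], dr=[[0,0,0],[0,0,0],[0,0,0],[0,0,0],[0,0,0],[0,0,0],[0,0,0],[0,0,0]], jaw=[0.75,0.75,0.75,0.75,0.75,0.75,0.75,0.75])

```text
time: 10.82
tool_pos: [0.5008, 0.0262, 0.2009]
tool_rot: [3.133, 1.049, 1.258]
contact_force: [-0.2, -0.2, 0.2]
opening: 0.0688
grip_force: 0.0
```

```bash
python3 - <<'E'
from h import *
a=snap('top','t5.png')[170:320,240:390]; b=snap('side','s5.png')[130:280,240:390]
cv2.imwrite('pics/c6.png',cv2.resize(np.hstack([a,b]),None,fx=2.6,fy=2.6,interpolation=cv2.INTER_CUBIC)[:,:,::-1])
E
```

```text
(no output)
```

View pics/c6.png

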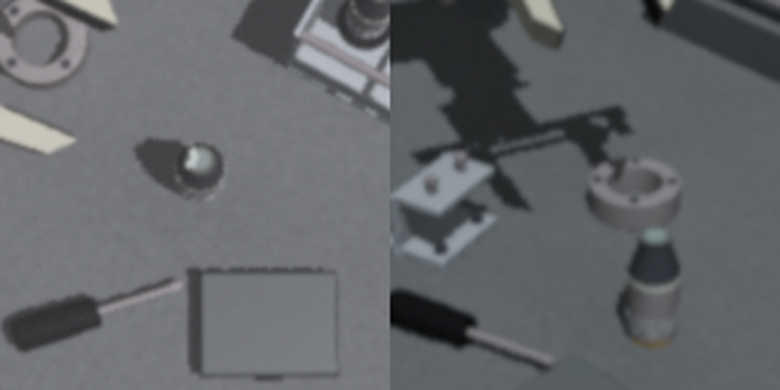

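The top crop shows the objective standing by itself at (202,158), and the side crop at (655,285). Nothing around it has moved. I'll measure its position and bring the tool back to vertical.

```bash
python3 - <<'E'
from h import *
np.set_printoptions(precision=4,suppress=True)
print(px2w('top',240+202/2.6-.3,170+158/2.6-.3,.082))
print(px2w('side',240+(655-390)/2.6-.3,130+237/2.6-.3,.082), px2w('side',240+(653-390)/2.6-.3,130+285/2.6-.3,.05))
E
```

```text
[ 0.4785 -0.0438  0.082 ]
[ 0.4745 -0.0448  0.082 ] [ 0.4675 -0.0513  0.05  ]
```

Request:
apply_moves(delta_pos=[[0,0,0],[0,0,0],[0,0,0],[0,0,0],[0,0,0],[0,0,0]], dr=[[1,-0.313,0],[1,-0.313,0],[1,-0.313,0],[1,-0.313,0],[1,-0.313,0],[1,-0.313,0]], jaw=[0.75,0.75,0.75,0.75,0.75,0.75])

```text
time: 11.42
tool_pos: [0.4989, 0.0244, 0.1964]
tool_rot: [-3.137, 0.53, 1.267]
contact_force: [0.6, -0.0, -0.5]
opening: 0.069
grip_force: 0.0
```

Request:
apply_moves(delta_pos=[[0,0,0],[0,0,0],[0,0,0],[0,0,0],[0,0,0],[0,0,0]], dr=[[1,-0.313,0],[1,-0.313,0],[1,-0.313,0],[1,-0.313,0],[1,-0.313,0],[1,-0.313,0]], jaw=[0.75,0.75,0.75,0.75,0.75,0.75])

```text
time: 11.92
tool_pos: [0.4982, 0.0247, 0.1944]
tool_rot: [-3.133, 0.007, 1.267]
contact_force: [0.6, 0.8, -0.1]
opening: 0.0687
grip_force: 0.0
```

```bash
python3 - <<'E'
from h import *
from scipy.spatial.transform import Rotation as Ro
np.set_printoptions(precision=4,suppress=True)
s=telemetry.observe(); R=Ro.from_euler('xyz',s['tool_rot']).as_matrix(); print(s['tool_pos'],s['qpos'],np.arctan2(R[1,1],R[0,1]));print(R)
Rt=np.c_[[np.sin(-.488)*1,-np.cos(.488),0],[np.cos(.488),-np.sin(.488),0],[0,0,-1]]
if np.linalg.det(Rt)<0: Rt[:,0]*=-1
print('dr share',Ro.from_matrix(Rt@R.T).as_rotvec()/.5)
E
```

```text
[0.4982 0.0247 0.1944] [-0.101   0.3299  1.6368 -0.0056  1.1847  0.205 ] -0.30389557461832956
[[ 0.2992  0.9541 -0.0103]
 [ 0.9542 -0.2992 -0.0041]
 [-0.007  -0.0086 -0.9999]]
dr share [ 0.0063 -0.0213 -0.3683]
```

Request:
apply_moves(delta_pos=[[-0.03,-0.1,-0.05],[-0.05,-0.17,-0.1],[-0.05,-0.17,-0.15],[-0.05,-0.17,-0.2],[-0.05,-0.17,-0.2],[-0.05,-0.17,-0.2]], dr=[[0.006,-0.02,-0.2],[0.006,-0.02,-0.368],[0.006,-0.02,-0.368],[0.006,-0.02,-0.368],[0.006,-0.02,-0.368],[0.006,-0.02,-0.368]], jaw=[0.7,0.7,0.7,0.7,0.7,0.7])

```text
time: 12.42
tool_pos: [0.4785, -0.0412, 0.1146]
tool_rot: [-3.141, 0.001, 1.087]
contact_force: [-0.2, 0.5, 1.2]
opening: 0.0643
grip_force: 0.0
```

Request:
apply_moves(delta_pos=[[0,0,-0.07],[0,0,-0.14],[0,0,-0.19],[0,0,-0.21],[0,0,-0.218],[0,0,-0.218]], dr=[[0,0,0],[0,0,0],[0,0,0],[0,0,0],[0,0,0],[0,0,0]], jaw=[0.7,0.7,0.7,0.7,0.7,0.7])

```text
time: 12.92
tool_pos: [0.48, -0.0418, 0.0294]
tool_rot: [3.137, -0.001, 1.087]
contact_force: [0.2, 0.5, 0.1]
opening: 0.0642
grip_force: 0.0
```

```bash
python3 - <<'E'
from h import *
from scipy.spatial.transform import Rotation as Ro
np.set_printoptions(precision=4,suppress=True)
s=telemetry.observe(); R=Ro.from_euler('xyz',s['tool_rot']).as_matrix(); print(s['tool_pos'],s['contact_force'],np.arctan2(R[1,1],R[0,1]));print(R[:,2])
E
```

```text
[ 0.48   -0.0418  0.0294] [0.2401 0.5335 0.1415] -0.4842712973736491
[ 0.0046 -0.0013 -1.    ]
```

Request:
apply_moves(delta_pos=[[-0.003,-0.004,-0.003],[-0.003,-0.004,-0.003],[-0.003,-0.004,-0.003],[-0.003,-0.004,-0.003],[-0.003,-0.004,-0.003],[-0.003,-0.004,-0.003],[-0.003,-0.004,-0.003],[-0.003,-0.004,-0.003]], dr=[[0,0,0],[0,0,0],[0,0,0],[0,0,0],[0,0,0],[0,0,0],[0,0,0],[0,0,0]], jaw=[0.6,0.52,0.46,0.43,0.4,0.37,0.3,0.3])

```text
time: 13.58
tool_pos: [0.4775, -0.0436, 0.0282]
tool_rot: [3.138, -0.001, 1.085]
contact_force: [-3.7, 3.1, 5.2]
opening: 0.0353
grip_force: 40.0
```

Request:
apply_moves(delta_pos=[[0,0,0.02],[0,0,0.06],[0,0,0.14],[0,0,0.22],[0,0,0.3],[0,0,0.36],[0,0,0.38],[0,0,0.38]], dr=[[0,0,0],[0,0,0],[0,0,0],[0,0,0],[0,0,0],[0,0,0],[0,0,0],[0,0,0]], jaw=[0.3,0.3,0.3,0.3,0.3,0.3,0.3,0.3])

```text
time: 14.25
tool_pos: [0.4794, -0.0441, 0.1819]
tool_rot: [3.132, -0.002, 1.085]
contact_force: [-0.3, -0.0, -3.6]
opening: 0.0354
grip_force: 40.0
```

```bash
python3 - <<'E'
from h import *
from scipy.spatial.transform import Rotation as Ro
np.set_printoptions(precision=4,suppress=True)
s=telemetry.observe(); R=Ro.from_euler('xyz',s['tool_rot']).as_matrix(); print(s['time'],s['tool_pos'],s['contact_force'],s['qpos'],np.arctan2(R[1,1],R[0,1]),s['opening']);print(R[:,2], 'to bay share',(np.array([.513,-.339])-s['tool_pos'][:2])/.4)
E
```

```text
14.25 [ 0.4794 -0.0441  0.1819] [-0.3175 -0.0305 -3.5796] [-0.2513  0.3013  1.7176  0.0002  1.113   0.2341] -0.48548731872621487 0.03543485194269783
[ 0.0094 -0.0022 -1.    ] to bay share [ 0.0841 -0.7371]
```

Request:
apply_moves(delta_pos=[[0.006,-0.05,0],[0.017,-0.15,0],[0.028,-0.25,0],[0.04,-0.35,0],[0.051,-0.45,0],[0.063,-0.55,0],[0.074,-0.65,0],[0.084,-0.735,0]], dr=[[0,0,0],[0,0,0],[0,0,0],[0,0,0],[0,0,0],[0,0,0],[0,0,0],[0,0,0]], jaw=[0.3,0.3,0.3,0.3,0.3,0.3,0.3,0.3])

```text
time: 14.92
tool_pos: [0.5107, -0.3401, 0.1769]
tool_rot: [3.141, -0.002, 1.084]
contact_force: [1.2, 0.4, -2.7]
opening: 0.0351
grip_force: 40.0
```

Request:
apply_moves(delta_pos=[[0,0,0],[0,0,-0.05],[0,0,-0.08],[0,0,-0.1],[0,0,-0.1],[0,0,-0.1]], dr=[[0,0,0],[0,0,0],[0,0,0],[0,0,0],[0,0,0],[0,0,0]], jaw=[0.3,0.3,0.3,0.3,0.3,0.3])

```text
time: 15.42
tool_pos: [0.5115, -0.3372, 0.1386]
tool_rot: [3.139, -0.002, 1.086]
contact_force: [0.3, -0.4, -2.3]
opening: 0.0354
grip_force: 40.0
```

```bash
python3 - <<'E'
from h import *
from scipy.spatial.transform import Rotation as Ro
np.set_printoptions(precision=4,suppress=True)
s=telemetry.observe(); R=Ro.from_euler('xyz',s['tool_rot']).as_matrix(); print(s['time'],s['tool_pos'],s['contact_force'],s['qpos'],np.arctan2(R[1,1],R[0,1]));print(R[:,2])
a=snap('top','t6.png')[110:290,340:540]; b=snap('side','s6.png')[180:360,380:580]
cv2.imwrite('pics/c7.png',cv2.resize(np.hstack([a,b]),None,fx=2,fy=2,interpolation=cv2.INTER_CUBIC)[:,:,::-1])
E
```

```text
15.4167 [ 0.5115 -0.3372  0.1386] [ 0.3202 -0.3541 -2.2543] [-0.7092  0.5759  1.3951  0.0026  1.1687 -0.2251] -0.4851356311822013
[ 0.003   0.0006 -1.    ]
```

View pics/c7.png

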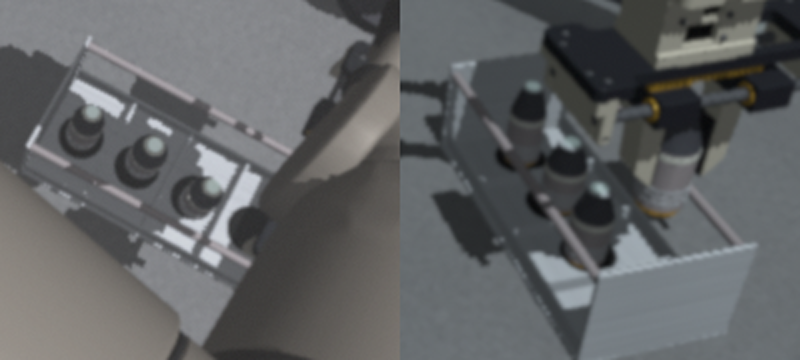

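The side crop shows the objective above the vacant bay, upright and between the rods, with the neighbours untouched. Lowering it into the bay.

Request:
apply_moves(delta_pos=[[0.003,-0.003,-0.05],[0.003,-0.003,-0.1],[0.003,-0.003,-0.15],[0.003,-0.003,-0.2],[0.003,-0.003,-0.23],[0.003,-0.003,-0.245],[0.003,-0.003,-0.25],[0.003,-0.003,-0.25]], dr=[[0,0,0],[0,0,0],[0,0,0],[0,0,0],[0,0,0],[0,0,0],[0,0,0],[0,0,0]], jaw=[0.3,0.3,0.3,0.3,0.3,0.3,0.3,0.3])

```text
time: 16.18
tool_pos: [0.5134, -0.3393, 0.0404]
tool_rot: [3.136, -0.001, 1.085]
contact_force: [0.1, 0.6, -2.2]
opening: 0.0353
grip_force: 40.0
```

Request:
apply_moves(delta_pos=[[0,0,-0.005],[0,0,-0.009],[0,0,-0.013],[0,0,-0.015],[0,0,-0.016]], dr=[[0,0,0],[0,0,0],[0,0,0],[0,0,0],[0,0,0]], jaw=[0.3,0.3,0.3,0.3,0.3])

```text
time: 16.6
tool_pos: [0.5131, -0.3391, 0.0337]
tool_rot: [3.137, -0.001, 1.085]
contact_force: [0.5, 0.1, -2.4]
opening: 0.0354
grip_force: 40.0
```

Request:
apply_moves(delta_pos=[[0,0,-0.0015],[0,0,-0.003],[0,0,-0.0045],[0,0,-0.0045]], dr=[[0,0,0],[0,0,0],[0,0,0],[0,0,0]], jaw=[0.3,0.3,0.3,0.3])

```text
time: 16.93
tool_pos: [0.5131, -0.3391, 0.0323]
tool_rot: [3.137, -0.001, 1.085]
contact_force: [-1.4, 1.5, 2.7]
opening: 0.0355
grip_force: 40.0
```

Request:
apply_moves(delta_pos=[[0,0,0],[0,0,0],[0,0,0],[0,0,0],[0,0,0],[0,0,0],[0,0,0],[0,0,0]], dr=[[0,0,0],[0,0,0],[0,0,0],[0,0,0],[0,0,0],[0,0,0],[0,0,0],[0,0,0]], jaw=[0.37,0.39,0.41,0.44,0.48,0.52,0.56,0.56])

```text
time: 17.6
tool_pos: [0.513, -0.3391, 0.0316]
tool_rot: [3.137, -0.001, 1.085]
contact_force: [-0.1, 0.2, -0.1]
opening: 0.0512
grip_force: 0.0
```

Request:
apply_moves(delta_pos=[[0,0,0.03],[0,0,0.08],[0,0,0.15],[0,0,0.23],[0,0,0.31],[0,0,0.39],[0,0,0.45],[0,0,0.45]], dr=[[0,0,0],[0,0,0],[0,0,0],[0,0,0],[0,0,0],[0,0,0],[0,0,0],[0,0,0]], jaw=[0.56,0.56,0.56,0.56,0.56,0.56,0.56,0.56])

```text
time: 18.27
tool_pos: [0.515, -0.3406, 0.2191]
tool_rot: [3.125, 0.001, 1.085]
contact_force: [0.1, 0.3, 1.0]
opening: 0.0516
grip_force: 0.0
```

Request:
apply_moves(delta_pos=[[-0.05,0.1,0],[-0.1,0.2,0],[-0.15,0.3,0],[-0.2,0.4,0],[-0.2,0.5,0],[-0.2,0.6,0],[-0.2,0.7,0],[-0.2,0.7,0]], dr=[[0,0,0],[0,0,0],[0,0,0],[0,0,0],[0,0,0],[0,0,0],[0,0,0],[0,0,0]], jaw=[0.6,0.6,0.6,0.6,0.6,0.6,0.6,0.6])

```text
time: 18.93
tool_pos: [0.4318, -0.0539, 0.2122]
tool_rot: [3.138, -0.003, 1.089]
contact_force: [-0.0, 0.1, 0.4]
opening: 0.0553
grip_force: 0.0
```

```bash
python3 - <<'E'
from h import *
a=snap('top','t7.png')[110:290,340:540]; b=snap('side','s7.png')[180:360,380:580]
cv2.imwrite('pics/c8.png',cv2.resize(np.hstack([a,b]),None,fx=2,fy=2,interpolation=cv2.INTER_CUBIC)[:,:,::-1])
E
```

```text
(no output)
```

View pics/c8.png

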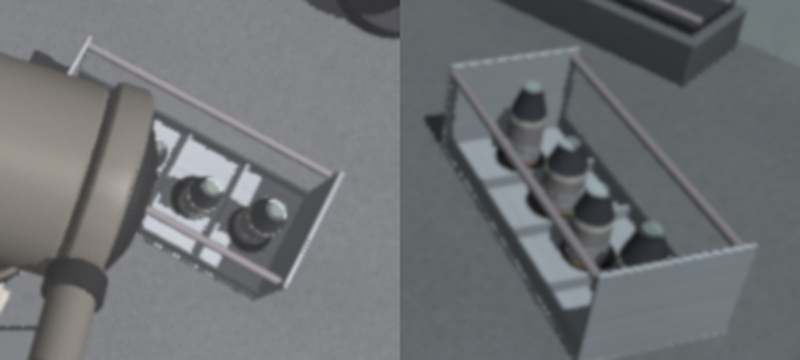

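The last crops show the objective standing lens up in the formerly vacant bay, at (262,218) from above and (648,240) from the side. It is centred on its pad like its neighbours, and the arm is clear.

```bash
python3 -c "
from cell import job
print(job.hand_in())"
```

```text
the job is handed in; nothing more can be done
None
```

The objective was stood on the bench on its threaded end and let go, then picked up again and set down lens up in the vacant rack bay; the job is handed in at about 19 s, with nothing else seen to move.

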